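# Load the pipetting deck with its reagents and tube rack

## Robot

A 7-joint arm with a two-finger parallel gripper is mounted at the origin on a cart in front of the work surface, level with it; the furniture and walls round the work are solid. World frame = base frame: x ahead of the robot, y to its left, z up, the work surface at z = 0. Lengths are in m, angles in rad, forces in N, time in s.
With the tool pointing down it reaches from about 0.425 to 0.825 m from the base axis. Payload 3.6 kg.
Tool frame: the origin (TCP) lies on the centre line of the jaws, within the pads' length; the fingertips stand ctrl.nose_length ahead of it and the grasp point (between the pads) lies 3 mm ahead of it (ctrl.nose_length is the distance from the TCP to the fingertips, in m); z points along the fingers, y is the line along which they close (so a half turn about z gives the same grasp; the last joint's range is limited). The gripper opens to 85 mm and grips with 20 to 120 N. Pads are 22 mm wide; open, the fingers measure 114 mm over their backs; the gripper's body (76 mm by 85 mm) begins 54 mm behind the grasp point. The pads swing forward as they close: fully open they stand 13 mm farther back than shut.
Start: joints at [-1.26, 0.615, -0.013, 1.423, 0.008, 1.103, -0.04], TCP at [0.215, 0.613, 0.226] pointing down, gripper open.
Joint ranges: [-3.12, 3.12], [-0.3, 2.06], [-1.34, 1.32], [0.26, 2.42], [-1.36, 4.5], [0.01, 1.98], [-2.84, 2.84]. Speed limits (rad/s): [2.79, 2.79, 3.14, 3.14, 3.14, 3.14, 3.14].

## Interface

Orientations are given as a 3x3 rotation matrix whose columns are the frame's x, y, z axes.
In Python, from plant import observe, get_image, get_calibration, ctrl gives the robot as it stands. The module is installed in compiled form; this text tells all that it offers.
- The arm moves only by the shell command python3 -m inch 'ROWS' [OPENING] [FORCE]. ROWS is JSON, a list of rows, each a list of 2 entries, a list of its own where there are three numbers: the shift along the tool's x, y, z in mm, then the turn, a rotation vector about the tool's x, y, z in rad. A call has exactly 8 rows; each row is the pose to reach, as a shift and turn from the pose commanded when the call began, along the tool's axes at that moment; what a row does not reach only later rows make up. A row lasts 1/8 s, in which the tool goes at most 62.5 mm and 10.7 degrees, less where a joint would pass 70% of its speed; a pose out of reach is approached as far as the arm can. A call with a gripper value outside its range is refused whole. OPENING is the finger opening in mm, from 0 to 85.4, set as the call begins (- or left out, the last holds). The fingers move at their own pace and stop on an object; FORCE is the grip in N (left out, the last holds). Time passes only in rows, so rows that repeat a pose let the fingers close, or fill a call up. It gives the time, the measured TCP pose, the force, the opening and the grip force at its end, in the units of the state.
- observe(): the state, without advancing time (a new reading comes with each control period).
- get_image(name): name is "scene" or "top" or "wrist"; returns (picture, depth): 384x512x3 uint8, red, green, blue; 384x512 float32, m along the optical axis (not along the pixel's ray), 0 where there is no reading.
- get_calibration(name): a dict with "intrinsics" (3x3 intrinsics, pixels), "D" ([k1, k2, p1, p2, k3] as OpenCV has them; the pictures are not rectified), "origin" and "rotation" of the camera in the world. Camera axes: x right, y up, looking along -z (the intrinsics and any distortion apply to the point x, -y, -z); pixel columns grow to the right and rows downward; lengths in m; the calibration is good to about 2 mm. A picture is of the moment at which its call begins: read the wrist's pose just before it. get_calibration takes no time and is no camera call; for the wrist camera it gives the pose at the moment of the call.
- ctrl.hand_in(): hands the job in; it is judged then, once.
The state is a dict: "t": time; "joints": joint angles; "qvel": joint speeds; "effort": joint torques, N m; "position": TCP position; "orientation": TCP orientation; "contact_force": force on the tool from outside, world axes, zero at the start; "torque": the same for the moment, N m; "gripper_width": finger opening in m; "gripper_force": force on a finger pad.
Only numpy, scipy, OpenCV 4.12 (cv2) and the standard library are available. Lean on these libraries where they do the work, as an engineer would, in place of code of your own. Each camera call takes 0.05 s, during which the arm holds its last target. There are 200 camera calls.

## Task

Load the pipetting deck for the next run: stand the red-capped dropper bottle in the red holder, the blue-capped dropper bottle in the blue holder and the large bottle with the green label in the green holder, and set the tube rack in the rectangular nest between its four corner guides. Each must sit upright and fully down on the floor of its place, with the bottles kept upright all the way. Leave the white-capped dropper bottle and the pipette where they are.

Things in the scene. Friction and masses are not known exactly. Their poses are not given: they have to be found in the camera images.
- red_dropper: Loose small dropper bottle, red conical cap and red label band: body 22 mm across and 36 mm high, above it a shoulder and a cap 14 mm across, 62 mm tall in all, 20 g; smooth and round, it can roll a few mm between the fingers while the wrist turns. Origin: centre of its underside; z is up its axis. It stands on the bench at the start.
- blue_dropper: Loose small dropper bottle, blue conical cap and blue label band; same size, weight and origin as the red one.
- green_bottle: Loose clear-white reagent bottle with a green label band and a black cap: body 48 mm across and 87 mm high, above it a shoulder and a neck and cap 24 mm across, 132 mm tall in all, about 120 g. Origin: centre of its underside; z is up its axis. It stands on the bench at the start.
- tube_rack: Loose beige rack full of little pale tubes: 58 mm along its x, 86 mm along its y, sides 36 mm high, tube caps to 43 mm, about 90 g. Origin: centre of its underside. Grip it across the 58 mm; it may sit in its nest either way round.
- red_holder: Fixed holder: grey foot 102 mm (x) by 114 mm (y) by 10 mm with a red cup in its middle, 34 mm across at its floor, flared to 48 mm at its mouth. Origin: centre of the foot's underside, 12 mm above the bench; z up. Cup floor 10 mm, rim 26 mm above the origin.
- blue_holder: Fixed holder with a blue cup; same sizes and origin as the red one. All four holders share one aluminium deck plate (236 x 260 mm, top 12 mm above the bench) and its yaw, in a two by two grid, 108 mm apart along x and 120 mm along y; which is in which corner changes.
- green_holder: Fixed holder on the deck with a wide green cup: same grey foot and origin. 58 mm across at its floor, flared to 74 mm at its mouth; floor 10 mm and rim 40 mm above the origin.
- rack_nest: Fixed nest: same grey foot and origin, four white L-shaped corner guides. Between them 66 mm along its x and 94 mm along its y at the floor, flaring about 6 mm on every side to their tops. Floor 10 mm, guide tops about 29 mm above the origin. The long sides are open for 60 mm at their middle, for the fingers.
- white_dropper: Loose dropper bottle with a white cap, same size as the red one, standing on the bench behind the things to be loaded. Not part of this run: leave it standing where it is.
- pipette: Loose pipette lying on the bench at the far left, 248 mm long (along its y), 27 mm wide, 33 mm high. Origin: near its middle, on the bench. Leave it where it is.

How it is judged:
At the end, for the whole second after the job is handed in: Each of the four things stands in its own holder: centre within 8 mm of the holder's centre, underside within 3 mm of its floor, upright (bottles within 0.12 rad, rack within 0.06 rad), the rack's long side along the nest's within 0.17 rad, and all at rest (horizontal distance between red_dropper and red_holder below 0.008 m and z of red_dropper in the frame of red_holder below 0.013 m and angle between each of red_dropper, blue_dropper, green_bottle's own z axis and vertical below 0.12 rad and linear speed of each of red_dropper, blue_dropper, green_bottle, tube_rack below 0.02 m/s and horizontal distance between blue_dropper and blue_holder below 0.008 m and z of blue_dropper in the frame of blue_holder below 0.013 m and horizontal distance between green_bottle and green_holder below 0.008 m and z of green_bottle in the frame of green_holder below 0.013 m and horizontal distance between tube_rack and rack_nest below 0.008 m and z of tube_rack in the frame of rack_nest below 0.013 m and angle between tube_rack's own z axis and vertical below 0.06 rad and angle between the y axis of tube_rack and the y axis of rack_nest, either way round below 0.17 rad); the robot touches nothing.
It fails at once if the white-capped dropper bottle is moved from its place (more than 20 mm) or tipped (distance of white_dropper from where it was at the start of the episode above 0.02 m or angle between white_dropper's own z axis and vertical above 0.5 rad).
It fails at once if the pipette is moved from its place (more than 30 mm) (distance of pipette from where it was at the start of the episode above 0.03 m).
It fails at once if a bottle is tipped over (more than 0.7 rad) (angle between any of red_dropper, blue_dropper, green_bottle's own z axis and vertical above 0.7 rad).
It also fails if it takes over 120 s, if anything falls off the work surface, if the arm or the gripper's body presses on something with over 40 N, if the wrist force passes 120 N, or if a joint passes its speed limit or range.

## Working session

There is one attempt and no reset: what is moved stays moved. The work goes in short steps, Python scripts to look and compute and a shell command to move; the robot and the scene stay as the last step left them, time stands still between calls to the robot, and variables do not carry over. Pictures are saved under pics/ and viewed, at most 15 in all, crops included, and the job is handed in when it is done.

```bash
mkdir -p pics
cat > h.py <<'E'
import numpy as np, cv2
from plant import observe, get_image, get_calibration, ctrl
def cal(n):
    c=get_calibration(n); return [np.array(c[k],float) for k in("intrinsics","D","origin","rotation")]
def pts(n,depth,c=None):
    "world point per pixel from depth"
    K,D,o,R=c or cal(n); h,w=depth.shape
    u,v=np.meshgrid(np.arange(w),np.arange(h))
    p=cv2.undistortPoints(np.stack([u,v],-1).reshape(-1,1,2).astype(float),K,D).reshape(h,w,2)
    d=depth[...,None]; q=np.concatenate([p[...,:1]*d,-p[...,1:]*d,-d],-1)
    return q@R.T+o
def ray(n,uv,z,c=None):
    K,D,o,R=c or cal(n)
    p=cv2.undistortPoints(np.array(uv,float).reshape(-1,1,2),K,D).reshape(-1,2)
    d=np.c_[p[:,0],-p[:,1],-np.ones(len(p))]@R.T
    return o+d*((z-o[2])/d[:,2])[:,None]
E
python3 - <<'E'
from h import *
s=observe();print(s['t'],s['position'],np.round(s['orientation'],3),ctrl.nose_length)
for n in("top","scene"):
    im,d=get_image(n);cv2.imwrite(f"pics/{n}0.png",im[...,::-1]);np.savez(n,im=im,d=d)
    c=cal(n);print(n,c[2],np.round(c[3],2).tolist())
E
```

```text
0.0 [0.21453474 0.61275921 0.22521301] [[-0.944  0.33  -0.001]
 [ 0.33   0.944 -0.002]
 [-0.    -0.003 -1.   ]] 0.022
top [0.55124473 0.03221994 1.15191455] [[-0.01, 1.0, -0.03], [-1.0, -0.01, -0.03], [-0.03, 0.03, 1.0]]
scene [-0.57892259  1.03573525  0.90159912] [[-0.65, 0.36, -0.67], [-0.76, -0.33, 0.56], [-0.02, 0.87, 0.49]]
```

View pics/top0.png

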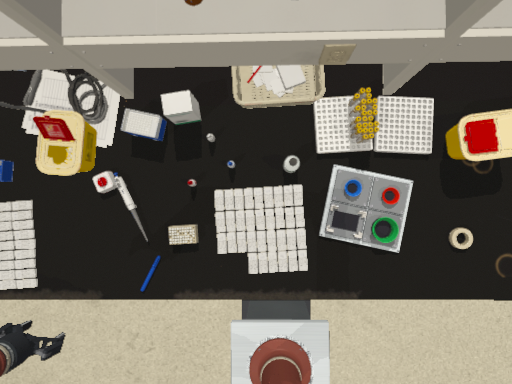

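View pics/scene0.png

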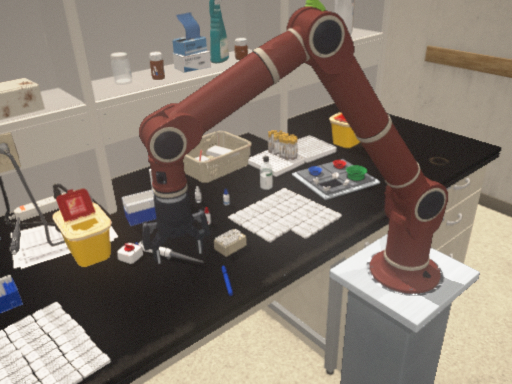

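The top view shows the red (192,182), blue (231,163) and white (210,137) droppers, the green bottle (291,164), the rack (183,235) and the pipette (130,205). The deck is at (367,208): blue cup upper left, red upper right, green lower right, nest lower left.

Run:
```python
from h import *
f=np.load('top.npz');im,d=f['im'],f['d'];P=pts('top',d);np.save('P',P)
hsv=cv2.cvtColor(im,cv2.COLOR_RGB2HSV)
def box(name,u0,u1,v0,v1,zmin,zmax=.3,m=None):
    Q=P[v0:v1,u0:u1];k=(Q[...,2]>zmin)&(Q[...,2]<zmax)&(d[v0:v1,u0:u1]>0)
    q=Q[k];print(name,len(q),'mean',q.mean(0).round(4),'min',q.min(0).round(4),'max',q.max(0).round(4));return k,q
print('bench z',np.median(P[225:260,320:325,2]),np.median(P[255:270,190:210,2]))
box('red',184,202,174,192,.015); box('blue',222,240,154,172,.015); box('white',202,219,128,146,.015)
box('green',280,303,152,176,.02); k,q=box('rack',164,202,220,250,.02)
for zz in(.1,.12):box('greentop',280,303,152,176,zz)
r=cv2.minAreaRect((q[:,:2]*1000).astype(np.float32));print('rack rect',r)
big=cv2.resize(im[155:260,310:420],None,fx=5,fy=5,interpolation=cv2.INTER_CUBIC);cv2.imwrite('pics/deck.png',big[...,::-1])
big=cv2.resize(im[120:260,160:310],None,fx=5,fy=4,interpolation=cv2.INTER_CUBIC)
# cups by colour: points near rim
for n,lo,hi,u0,u1,v0,v1,z in(('bluecup',95,130,340,367,173,203,.038),('redcup',170,190,375,403,183,210,.038),('greencup',45,90,366,402,213,248,.052)):
    h=hsv[v0:v1,u0:u1,0].astype(int);h=np.where((lo>160)&(h<10),h+180,h);m=((h>=lo)&(h<=hi)&(hsv[v0:v1,u0:u1,1]>110)&(hsv[v0:v1,u0:u1,2]>50)).astype(np.uint8)
    c=max(cv2.findContours(m,cv2.RETR_EXTERNAL,cv2.CHAIN_APPROX_NONE)[0],key=len)
    e=cv2.fitEllipse(cv2.convexHull(c));uv=np.array(e[0])+[u0,v0];print(n,uv,e[1],ray('top',uv,z)[0].round(4))
```

```text
bench z -0.00015553014668023835 -0.0018248907225689726
red 46 mean [0.6015 0.2766 0.0396] min [0.5917 0.2683 0.0161] max [0.6115 0.2898 0.0614]
blue 41 mean [0.6598 0.1497 0.0418] min [0.6509 0.1413 0.018 ] max [0.67   0.1601 0.0625]
white 46 mean [0.7459 0.215  0.0395] min [0.7371 0.2061 0.0157] max [0.7573 0.2279 0.0625]
green 219 mean [ 0.653  -0.0381  0.0969] min [ 0.6327 -0.0618  0.0213] max [ 0.6784 -0.0167  0.135 ]
rack 492 mean [0.4371 0.3059 0.0365] min [0.4065 0.2637 0.0202] max [0.4668 0.3509 0.0467]
greentop 72 mean [ 0.6554 -0.0398  0.1236] min [ 0.6431 -0.0541  0.1001] max [ 0.6702 -0.0273  0.135 ]
greentop 55 mean [ 0.6565 -0.0403  0.1298] min [ 0.6462 -0.0523  0.1241] max [ 0.6668 -0.029   0.135 ]
rack rect ((436.28082275390625, 307.7244873046875), (57.448055267333984, 86.4122543334961), 3.057955265045166)
bluecup [352.70577526 187.64859772] (16.79951286315918, 17.111831665039062) [ 0.5815 -0.2334  0.038 ]
redcup [390.46678829 195.5540781 ] (17.000560760498047, 17.70062828063965) [ 0.5557 -0.3505  0.038 ]
greencup [384.80112648 229.48957825] (25.182010650634766, 26.707487106323242) [ 0.451  -0.3265  0.052 ]
```

View pics/deck.png

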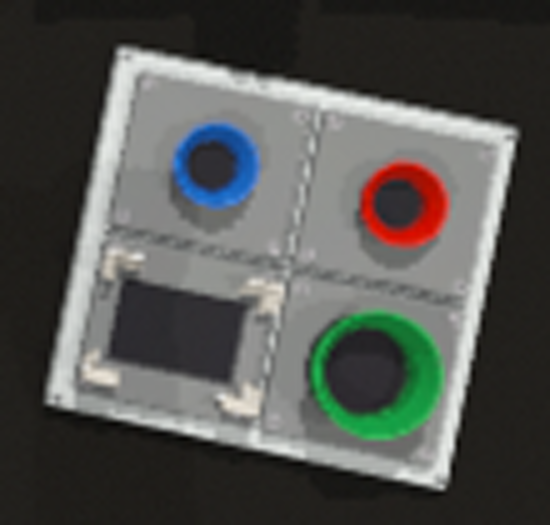

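Spacings agree: blue–red is 119.9 mm and red–green 107.4 mm (given 120 and 108). That puts the deck yaw at about -0.22 and the nest at (0.477, -0.2095). I'll start with the rack and hover over it with tool y along its short side.

```bash
python3 -m inch '[[[-39,-27,2],[0,0,0.148]],[[-78,-54,5],[0,0,0.295]],[[-116,-81,10],[0,0,0.443]],[[-155,-108,15],[0,0,0.59]],[[-194,-135,20],[0,0,0.738]],[[-233,-162,25],[0,0,0.885]],[[-272,-189,25],[0,0,1.033]],[[-311,-216,25],[0,0,1.181]]]' 85 40
python3 - <<'E'
from h import *
P=np.load('P.npy'); print('tiles z max',P[185:272,215:307,2].max())
for n,z,u,v in(('red',.055,(184,202),(174,192)),('blue',.055,(222,240),(154,172)),('white',.055,(202,219),(128,146))):
    Q=P[v[0]:v[1],u[0]:u[1]];q=Q[(Q[...,2]>.053)&(Q[...,2]<.07)];print(n,len(q),q.mean(0).round(4))
c=cal('wrist');im,d=get_image('wrist');cv2.imwrite('pics/w1.png',im[...,::-1]);s=observe();print(s['position'],np.round(s['orientation'],3),s['t'])
Q=pts('wrist',d,c);k=(d>0)&(Q[...,2]>.028)&(Q[...,2]<.06)&(abs(Q[...,0]-.437)<.06)&(abs(Q[...,1]-.307)<.075);q=Q[k];print(len(q),q.min(0),q.max(0))
print(cv2.minAreaRect((q[:,:2]*1000).astype(np.float32)))
E
```

```text
t: 1.1
position: [0.4374, 0.3054, 0.2011]
orientation: [[-0.048, 0.999, -0.001], [0.999, 0.048, -0.0], [-0.0, -0.001, -1.0]]
contact_force: [-0.1, -0.3, 0.1]
gripper_width: 0.0853
gripper_force: 0.0
tiles z max 1.1519145489139198
red 9 [0.6021 0.2786 0.0579]
blue 9 [0.6614 0.1511 0.0584]
white 8 [0.7475 0.2167 0.0582]
[0.44253703 0.29745178 0.20157311] [[-0.034  0.999  0.004]
 [ 0.999  0.034 -0.006]
 [-0.006  0.004 -1.   ]] 1.15
4031 [0.40590802 0.26545902 0.02852083] [0.46681362 0.35362117 0.04526891]
((436.5760803222656, 309.54534912109375), (57.6942138671875, 85.2443618774414), 3.0660829544067383)
```

View pics/w1.png

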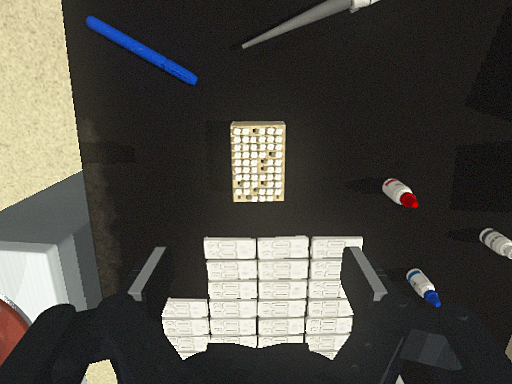

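Wrist and top views agree on the rack: (0.4365, 0.309), yaw 0.053. The wrist picture shows it at (258,162), clear of the white tiles and the pipette. I'll descend partway and check the settled pose.

```bash
python3 -m inch '[[[1,0,20],[0,0,0]],[[2,0,40],[0,0,0]],[[3,0,60],[0,0,0]],[[3,0,80],[0,0,0]],[[3,0,100],[0,0,0]],[[3,0,100],[0,0,0]],[[3,0,100],[0,0,0]],[[3,0,100],[0,0,0]]]'
python3 - <<'E'
from h import *
s=observe();print(s['position'],np.round(s['orientation'],3),s['joints'])
P=np.load('P.npy'); print('tiles z',np.percentile(P[190:245,220:300,2],[50,95]))
E
```

```text
t: 2.15
position: [0.4373, 0.3102, 0.1023]
orientation: [[-0.053, 0.999, 0.001], [0.999, 0.053, 0.001], [0.001, 0.001, -1.0]]
contact_force: [0.2, 1.1, -0.4]
gripper_width: 0.0852
gripper_force: 0.0
[0.4373088  0.31020763 0.10227971] [[-0.053  0.999  0.001]
 [ 0.999  0.053  0.001]
 [ 0.001  0.001 -1.   ]] [-0.83266277  0.61330936  0.26757518  1.89953621 -0.25114787  0.65924709
 -0.35916034]
tiles z [0.00620331 0.01068104]
```

```bash
python3 -m inch '[[[-1,0,14],[0,0,0]],[[-1,-1,28],[0,0,0]],[[-1,-1,42],[0,0,0]],[[-1,-1,56],[0,0,0]],[[-1,-1,66],[0,0,0]],[[-1,-1,70],[0,0,0]],[[-1,-1,70],[0,0,0]],[[-1,-1,70],[0,0,0]]]'
python3 -m inch '[[[0,0,0],[0,0,0]],[[0,0,0],[0,0,0]],[[0,0,0],[0,0,0]],[[0,0,0],[0,0,0]],[[0,0,0],[0,0,0]],[[0,0,0],[0,0,0]],[[0,0,0],[0,0,0]],[[0,0,0],[0,0,0]]]' 40 40
```

```text
t: 3.15
position: [0.4361, 0.309, 0.0318]
orientation: [[-0.053, 0.999, 0.001], [0.999, 0.053, 0.001], [0.0, 0.001, -1.0]]
contact_force: [0.6, -0.1, 0.2]
gripper_width: 0.0851
gripper_force: 0.0
t: 4.15
position: [0.4358, 0.3088, 0.0314]
orientation: [[-0.053, 0.999, -0.0], [0.999, 0.053, -0.0], [-0.0, -0.0, -1.0]]
contact_force: [-0.2, 0.0, -0.8]
gripper_width: 0.0401
gripper_force: 0.0
```

The fingers closed to 40 mm with no force, so nothing is gripped. I'll look.

Run:
```python
from h import *
im,d=get_image('wrist');cv2.imwrite('pics/w2.png',im[...,::-1]);s=observe();print(s['position'],s['gripper_width'],s['gripper_force'])
im,d=get_image('scene');cv2.imwrite('pics/s2.png',cv2.resize(im[150:300,150:350],None,fx=3,fy=3)[...,::-1])
```

```text
[0.43583021 0.30875908 0.03138603] 0.039723993265953654 0.0
```

View pics/w2.png

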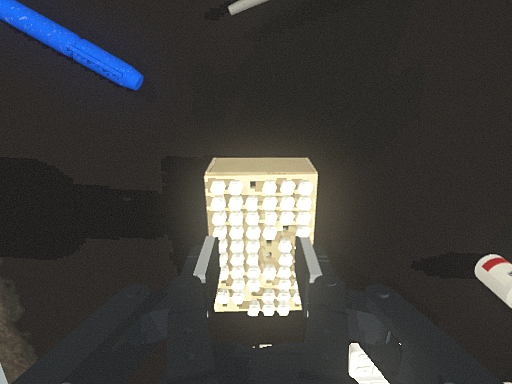

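View pics/s2.png

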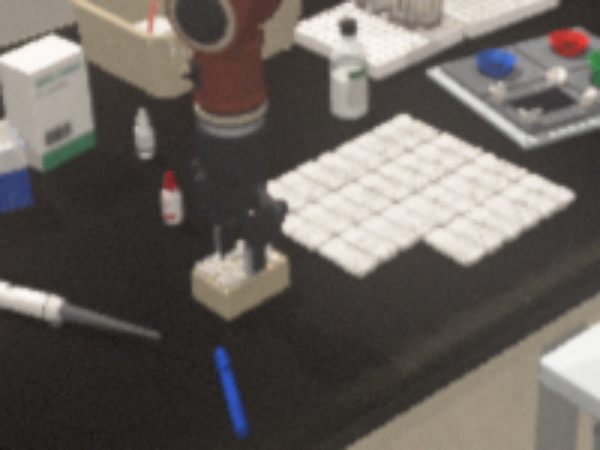

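Run:
```python
from h import *
c=cal('wrist');im,d=get_image('wrist');Q=pts('wrist',d,c)
print('cam',c[2])
for uv in((207,250),(203,270),(308,250),(314,270),(212,240),(300,240),(262,165),(262,200),(262,300),(230,245),(285,245),(120,140)):
    print(uv,d[uv[1],uv[0]].round(3),Q[uv[1],uv[0]].round(4))
```

```text
cam [0.43005739 0.39314777 0.17936274]
(207, 250) 0.141 [0.4101 0.3184 0.0557]
(203, 270) 0.123 [0.4113 0.3197 0.0737]
(308, 250) 0.14 [0.4578 0.3214 0.0565]
(314, 270) 0.124 [0.4576 0.3218 0.0732]
(212, 240) 0.149 [0.4112 0.3191 0.047 ]
(300, 240) 0.15 [0.4555 0.3207 0.0457]
(262, 165) 0.165 [0.4348 0.3519 0.0196]
(262, 200) 0.152 [0.4354 0.3382 0.0376]
(262, 300) 0.173 [0.4391 0.2752 0.0368]
(230, 245) 0.161 [0.4196 0.311  0.037 ]
(285, 245) 0.154 [0.4485 0.3159 0.043 ]
(120, 140) 0.179 [0.3482 0.3582 0.0005]
```

```bash
python3 -m inch '[[[0,0,-10],[0,0,0]],[[0,0,-20],[0,0,0]],[[0,0,-30],[0,0,0]],[[0,0,-40],[0,0,0]],[[0,0,-50],[0,0,0]],[[0,0,-60],[0,0,0]],[[0,0,-60],[0,0,0]],[[0,0,-60],[0,0,0]]]'
cat > tip.py <<'E'
from h import *
import sys
s=observe();R=np.array(s['orientation']);p=np.array(s['position'])
c=cal('wrist');im,d=get_image('wrist');cv2.imwrite(f'pics/{sys.argv[1]}.png',im[...,::-1]);Q=pts('wrist',d,c)
T=(Q-p)@R
k=(d>0)&(abs(T[...,0])<.025)&(abs(T[...,1])<.06)&(abs(T[...,1])>.012)&(T[...,2]>-.03)&(T[...,2]<.06)
q=T[k];print(p,s['gripper_width'],len(q))
h,e=np.histogram(q[:,2],bins=np.arange(-.03,.062,.004))
for a,b in zip(e,h):print(round(a*1000),b,end=' | ')
q=Q[(d>0)&(Q[...,2]>.028)&(Q[...,2]<.046)&(abs(Q[...,0]-.437)<.06)&(abs(Q[...,1]-.307)<.075)]
print(cv2.minAreaRect((q[:,:2]*1000).astype(np.float32)))
E
python3 tip.py w3
```

```text
t: 5.3
position: [0.4356, 0.3087, 0.0912]
orientation: [[-0.053, 0.999, -0.001], [0.999, 0.053, -0.0], [-0.0, -0.001, -1.0]]
contact_force: [-0.0, -0.6, -0.7]
gripper_width: 0.0399
gripper_force: 0.0
[0.43557144 0.3087204  0.09124223] 0.039912611469831674 4154
-30 348 | -26 326 | -22 276 | -18 262 | -14 176 | -10 37 | -6 0 | -2 0 | 2 0 | 6 0 | 10 0 | 14 0 | 18 0 | 22 0 | 26 0 | 30 0 | 34 0 | 38 0 | 42 1 | 46 1127 | 50 484 | 54 1115 | ((436.57110595703125, 309.1080627441406), (57.76163864135742, 86.20463562011719), 3.18205189704895)
```

View pics/w3.png

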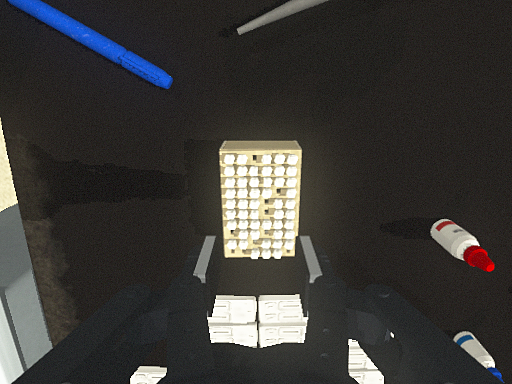

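The fingertips actually sit about 10 mm behind the reported TCP, not 22 mm ahead, so they closed above the rack. The rack hasn't moved. I'll measure this tip offset at several openings.

```bash
cat > tip2.py <<'E'
from h import *
R=None
c=cal('wrist');s=observe();R=np.array(s['orientation']);p=np.array(s['position'])
im,d=get_image('wrist');T=(pts('wrist',d,c)-p)@R
k=(d>0)&(abs(T[...,0])<.03)&(abs(T[...,1])<.06)&(T[...,2]>-.04)&(T[...,2]<.03)
for sg in(-1,1):
    q=T[k&(sg*T[...,1]>.0)&(abs(T[...,1])<.058)]
    if len(q): print(sg,len(q),'zmax99',np.percentile(q[:,2],[95,99,100]).round(4),'inner|y|',abs(q[q[:,2]>-.025][:,1]).min().round(4),'x',np.percentile(q[q[:,2]>-.025][:,0],[2,98]).round(4))
print(s['gripper_width'],p)
E
python3 tip2.py
python3 -m inch '[[[0,0,0],[0,0,0]],[[0,0,0],[0,0,0]],[[0,0,0],[0,0,0]],[[0,0,0],[0,0,0]],[[0,0,0],[0,0,0]],[[0,0,0],[0,0,0]],[[0,0,0],[0,0,0]],[[0,0,0],[0,0,0]]]' 22 >/dev/null; python3 tip2.py
python3 -m inch '[[[0,0,0],[0,0,0]],[[0,0,0],[0,0,0]],[[0,0,0],[0,0,0]],[[0,0,0],[0,0,0]],[[0,0,0],[0,0,0]],[[0,0,0],[0,0,0]],[[0,0,0],[0,0,0]],[[0,0,0],[0,0,0]]]' 84 >/dev/null; python3 tip2.py
```

```text
-1 1211 zmax99 [-0.0119 -0.009  -0.0061] inner|y| 0.0211 x [-0.009   0.0118]
1 1184 zmax99 [-0.0116 -0.0092 -0.006 ] inner|y| 0.0182 x [-0.0087  0.0119]
0.03980470716630934 [0.43552005 0.30860869 0.09106581]
-1 1068 zmax99 [-0.0114 -0.0079 -0.0056] inner|y| 0.0121 x [-0.0077  0.012 ]
1 1048 zmax99 [-0.011  -0.0074 -0.0052] inner|y| 0.0097 x [-0.0074  0.0118]
0.021469504718727602 [0.43584433 0.30877138 0.09141326]
-1 1123 zmax99 [-0.0205 -0.0183 -0.0174] inner|y| 0.0429 x [-0.0094  0.0122]
1 1134 zmax99 [-0.0206 -0.0183 -0.0172] inner|y| 0.04 x [-0.0096  0.012 ]
0.0841559895243291 [0.43583949 0.30876545 0.09140942]
```

Tip offsets behind the TCP are 18 mm at 84 open, about 11 at 58, 8 at 40 and 6.5 at 22. The planned TCP heights change to match: rack -0.002, droppers 0.011, green 0.060.

```bash
python3 -m inch '[[[0,0,16],[0,0,0]],[[0,0,32],[0,0,0]],[[0,0,48],[0,0,0]],[[0,0,64],[0,0,0]],[[0,1,80],[0,0,0]],[[0,1,90],[0,0,0]],[[0,1,93],[0,0,0]],[[0,1,93],[0,0,0]]]'
python3 -m inch '[[[0,0,0],[0,0,0]],[[0,0,0],[0,0,0]],[[0,0,0],[0,0,0]],[[0,0,0],[0,0,0]],[[0,0,0],[0,0,0]],[[0,0,0],[0,0,0]],[[0,0,0],[0,0,0]],[[0,0,0],[0,0,0]]]' 40 40
```

```text
t: 8.5
position: [0.437, 0.3089, -0.0016]
orientation: [[-0.053, 0.999, 0.0], [0.999, 0.053, 0.0], [0.0, 0.0, -1.0]]
contact_force: [0.3, -0.1, -0.0]
gripper_width: 0.084
gripper_force: 0.0
t: 9.5
position: [0.4371, 0.3091, -0.0009]
orientation: [[-0.053, 0.999, 0.001], [0.999, 0.053, 0.001], [0.001, 0.001, -1.0]]
contact_force: [-1.3, -1.1, 5.6]
gripper_width: 0.0569
gripper_force: 43.6
```

Gripped at 57 mm. Lift, then traverse to the nest.

```bash
python3 -m inch '[[[0,0,-15],[0,0,0]],[[0,0,-35],[0,0,0]],[[0,0,-60],[0,0,0]],[[-20,0,-85],[0,0,0]],[[-50,0,-105],[0,0,0]],[[-90,1,-110],[0,0,0.03]],[[-130,2,-110],[0,0,0.06]],[[-160,3,-110],[0,0,0.09]]]'
python3 -m inch '[[[-50,5,0],[0,0,0.04]],[[-100,10,0],[0,0,0.08]],[[-150,16,0],[0,0,0.12]],[[-210,24,0],[0,0,0.15]],[[-270,32,0],[0,0,0.183]],[[-320,38,0],[0,0,0.183]],[[-350,42,0],[0,0,0.183]],[[-360,44,0],[0,0,0.183]]]'
python3 -m inch '[[[0,0,0],[0,0,0]],[[0,0,0],[0,0,0]],[[0,0,0],[0,0,0]],[[0,0,0],[0,0,0]],[[0,0,0],[0,0,0]],[[0,0,0],[0,0,0]],[[0,0,0],[0,0,0]],[[0,0,0],[0,0,0]]]'
python3 - <<'E'
from h import *
s=observe();p=np.array(s['position']);R=np.array(s['orientation']);t=np.array([.4767,-.2096,p[2]])
print(p,s['gripper_width'],'to go mm',((t-p)@R*1000).round(1),'yaw y axis',np.arctan2(R[1,1],R[0,1]))
im,d=get_image('top');cv2.imwrite('pics/t2.png',im[...,::-1])
c=cal('wrist');im,d=get_image('wrist');cv2.imwrite('pics/w4.png',im[...,::-1]);Q=pts('wrist',d,c);print('rack top z',np.median(Q[(d>0)&(Q[...,2]>.08)&(abs(Q[...,0]-.477)<.02)&(Q[...,1]>-.2)&(Q[...,1]<-.15)][:,2]))
E
```

```text
t: 10.5
position: [0.4482, 0.1472, 0.1092]
orientation: [[0.04, 0.999, 0.0], [0.999, -0.04, -0.0], [-0.0, 0.0, -1.0]]
contact_force: [0.3, 0.8, -1.1]
gripper_width: 0.0574
gripper_force: 43.1
t: 11.5
position: [0.4784, -0.2145, 0.1089]
orientation: [[0.222, 0.975, 0.0], [0.975, -0.222, -0.001], [-0.001, 0.0, -1.0]]
contact_force: [-0.1, 1.1, -1.0]
gripper_width: 0.0572
gripper_force: 43.0
t: 12.5
position: [0.4789, -0.2122, 0.1084]
orientation: [[0.218, 0.976, -0.0], [0.976, -0.218, -0.0], [-0.0, -0.0, -1.0]]
contact_force: [-0.2, -0.4, -1.1]
gripper_width: 0.0576
gripper_force: 43.0
[ 0.47892802 -0.21221538  0.10840465] 0.05763903828916153 to go mm [ 2.1 -2.7  0. ] yaw y axis -0.22006038674846828
rack top z 0.1513849419318825
```

View pics/w4.png

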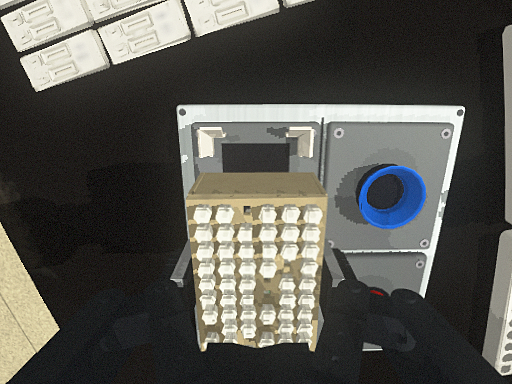

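Run:
```python
from h import *
c=cal('wrist');im,d=get_image('wrist');hsv=cv2.cvtColor(im,cv2.COLOR_RGB2HSV);Q=pts('wrist',d,c)
m=((hsv[...,0]>95)&(hsv[...,0]<130)&(hsv[...,1]>110)&(hsv[...,2]>50)).astype(np.uint8);m[:140]=0;m[:,:340]=0
ct=max(cv2.findContours(m,cv2.RETR_EXTERNAL,cv2.CHAIN_APPROX_NONE)[0],key=len).reshape(-1,2)
w=ray('wrist',ct,.038,c);print('blue rim',cv2.minEnclosingCircle((w[:,:2]*1000).astype(np.float32)))
# far guides: white points z .03-.045 
k=(d>0)&(Q[...,2]>.03)&(Q[...,2]<.046)&(hsv[...,1]<70)&(hsv[...,2]>120);k[:120]=0;k[175:]=0;k[:,:190]=0;k[:,330:]=0
q=Q[k][:,:2];a=-.22;L=(q-[.4767,-.2096])@np.array([[np.cos(a),-np.sin(a)],[np.sin(a),np.cos(a)]])
print('guides local',len(L),L.min(0).round(4),L.max(0).round(4), np.sort(L[L[:,0]<0][:,0])[-3:],np.sort(L[L[:,0]>0][:,0])[:3])
r=Q[(d>0)&(Q[...,2]>.13)&(Q[...,2]<.158)&(abs(Q[...,0]-.477)<.05)&(Q[...,1]<-.14)&(Q[...,1]>-.29)&(hsv[...,1]>25)]
print(cv2.minAreaRect((r[:,:2]*1000).astype(np.float32)))
```

```text
blue rim ((581.2344970703125, -233.90673828125), 27.503583908081055)
guides local 1094 [-0.0425  0.0308] [0.0423 0.055 ] [-0.02385884 -0.02381938 -0.02315594] [0.02292244 0.02293988 0.02298188]
((477.9866638183594, -209.71226501464844), (84.26163482666016, 84.35844421386719), 80.02787780761719)
```

The nest guides are symmetric about my estimate (±42 mm) and the blue cup agrees within 1 mm. Lower the rack.

```bash
python3 -m inch '[[[1,-1,8],[0,0,0]],[[2,-2,20],[0,0,0]],[[2,-2,34],[0,0,0]],[[2,-2,46],[0,0,0]],[[2,-2,56],[0,0,0]],[[2,-2,64],[0,0,0]],[[2,-2,70],[0,0,0]],[[2,-2,70],[0,0,0]]]'
python3 -m inch '[[[0,0,3],[0,0,0]],[[0,0,6],[0,0,0]],[[0,0,9],[0,0,0]],[[0,0,12],[0,0,0]],[[0,0,14],[0,0,0]],[[0,0,15],[0,0,0]],[[0,0,16],[0,0,0]],[[0,0,16],[0,0,0]]]'
```

```text
t: 13.65
position: [0.4773, -0.2097, 0.0381]
orientation: [[0.218, 0.976, -0.001], [0.976, -0.218, 0.0], [0.0, -0.001, -1.0]]
contact_force: [-0.3, 0.0, -1.1]
gripper_width: 0.0574
gripper_force: 43.0
t: 14.65
position: [0.4774, -0.2098, 0.0224]
orientation: [[0.218, 0.976, -0.0], [0.976, -0.218, -0.0], [-0.0, -0.0, -1.0]]
contact_force: [-1.5, -0.8, -1.0]
gripper_width: 0.0571
gripper_force: 43.0
```

```bash
python3 -m inch '[[[0,0,1],[0,0,0]],[[0,0,1],[0,0,0]],[[0,0,1],[0,0,0]],[[0,0,1],[0,0,0]],[[0,0,1],[0,0,0]],[[0,0,1],[0,0,0]],[[0,0,1],[0,0,0]],[[0,0,1],[0,0,0]]]' 76
python3 -m inch '[[[0,0,-10],[0,0,0]],[[0,0,-25],[0,0,0]],[[0,0,-45],[0,0,0]],[[0,0,-70],[0,0,0]],[[0,0,-95],[0,0,0]],[[0,0,-115],[0,0,0]],[[0,0,-120],[0,0,0]],[[0,0,-120],[0,0,0]]]'
python3 - <<'E'
from h import *
c=cal('wrist');im,d=get_image('wrist');cv2.imwrite('pics/w5.png',im[...,::-1]);Q=pts('wrist',d,c);hsv=cv2.cvtColor(im,cv2.COLOR_RGB2HSV)
k=(d>0)&(Q[...,2]>.052)&(Q[...,2]<.075)&(abs(Q[...,0]-.477)<.06)&(abs(Q[...,1]+.21)<.07);q=Q[k]
print(len(q),np.percentile(q[:,2],[5,50,95,100]),cv2.minAreaRect((q[:,:2]*1000).astype(np.float32)))
E
```

```text
t: 15.65
position: [0.4774, -0.2098, 0.0214]
orientation: [[0.218, 0.976, -0.0], [0.976, -0.218, -0.0], [-0.0, -0.0, -1.0]]
contact_force: [-0.0, 1.0, -0.3]
gripper_width: 0.0755
gripper_force: 0.0
t: 16.65
position: [0.4775, -0.2097, 0.1418]
orientation: [[0.218, 0.976, 0.001], [0.976, -0.218, -0.0], [0.0, 0.001, -1.0]]
contact_force: [-0.4, 0.0, -0.0]
gripper_width: 0.0759
gripper_force: 0.0
6685 [0.0574506  0.0595847  0.06581654 0.06744997] ((476.1838684082031, -209.37490844726562), (85.59915161132812, 57.68819046020508), 77.64088439941406)
```

View pics/w5.png

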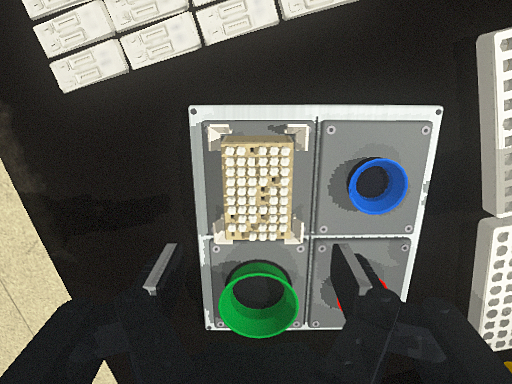

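The rack is seated: top at 0.066 (expected 0.065), centre within 1 mm, picture shows it between the four guides at (258,188). Next the green bottle at (0.6565, -0.040).

```bash
python3 -m inch '[[[26,17,-4],[0,0,0]],[[55,36,-10],[0,0,0]],[[85,56,-12],[0,0,0]],[[115,76,-12],[0,0,0]],[[145,97,-12],[0,0,0]],[[170,114,-12],[0,0,0]],[[190,127,-12],[0,0,0]],[[200,134,-12],[0,0,0]]]' 85
python3 -m inch '[[[4,3,0],[0,0,0]],[[4,3,0],[0,0,0]],[[4,3,0],[0,0,0]],[[4,3,0],[0,0,0]],[[4,3,0],[0,0,0]],[[4,3,0],[0,0,0]],[[4,3,0],[0,0,0]],[[4,3,0],[0,0,0]]]'
python3 - <<'E'
from h import *
s=observe();p=np.array(s['position']);R=np.array(s['orientation'])
c=cal('wrist');im,d=get_image('wrist');cv2.imwrite('pics/w6.png',im[...,::-1]);Q=pts('wrist',d,c)
k=(d>0)&(np.hypot(Q[...,0]-.656,Q[...,1]+.04)<.035)
for a,b in((.126,.14),(.02,.08)):
    q=Q[k&(Q[...,2]>a)&(Q[...,2]<b)];print(a,len(q),(len(q) and (q.mean(0).round(4),q.min(0).round(4),q.max(0).round(4))))
t=np.array([.6563,-.0403,p[2]]);print(p,'togo',((t-p)@R*1000).round(1))
E
```

```text
t: 17.7
position: [0.6519, -0.0421, 0.1518]
orientation: [[0.216, 0.976, -0.002], [0.976, -0.216, 0.001], [0.0, -0.003, -1.0]]
contact_force: [-0.4, 0.1, -0.9]
gripper_width: 0.0847
gripper_force: 0.0
t: 18.7
position: [0.6557, -0.0405, 0.1534]
orientation: [[0.218, 0.976, -0.0], [0.976, -0.218, -0.0], [-0.0, -0.0, -1.0]]
contact_force: [1.4, 0.9, -0.7]
gripper_width: 0.0853
gripper_force: 0.0
0.126 1100 (array([ 0.6579, -0.0382,  0.132 ]), array([ 0.6457, -0.0514,  0.126 ]), array([ 0.6698, -0.0276,  0.1341]))
0.02 740 (array([ 0.6612, -0.0198,  0.0535]), array([ 0.6367, -0.0375,  0.0201]), array([ 0.6815, -0.0156,  0.0799]))
[ 0.65565487 -0.04054007  0.15337683] togo [ 0.4  0.6 -0. ]
```

View pics/w6.png

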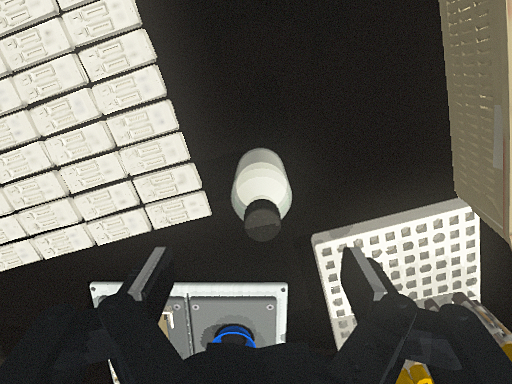

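The cap is at (262,220), centre (0.6577, -0.0396), top at 0.132 as given. Descend and grip.

```bash
python3 -m inch '[[[1,1,10],[0,0,0]],[[1,2,25],[0,0,0]],[[1,2,40],[0,0,0]],[[1,2,55],[0,0,0]],[[1,2,70],[0,0,0]],[[1,2,84],[0,0,0]],[[1,2,92],[0,0,0]],[[1,2,92],[0,0,0]]]'
python3 -m inch '[[[0,0,0],[0,0,0]],[[0,0,0],[0,0,0]],[[0,0,0],[0,0,0]],[[0,0,0],[0,0,0]],[[0,0,0],[0,0,0]],[[0,0,0],[0,0,0]],[[0,0,0],[0,0,0]],[[0,0,0],[0,0,0]]]' 35 45
```

```text
t: 19.75
position: [0.6575, -0.04, 0.0607]
orientation: [[0.218, 0.976, -0.001], [0.976, -0.218, 0.0], [-0.0, -0.001, -1.0]]
contact_force: [-0.8, 0.5, 0.7]
gripper_width: 0.0848
gripper_force: 0.0
t: 20.75
position: [0.6588, -0.0402, 0.0624]
orientation: [[0.218, 0.976, 0.002], [0.976, -0.218, -0.0], [0.0, 0.002, -1.0]]
contact_force: [-0.5, -0.2, 5.0]
gripper_width: 0.0463
gripper_force: 46.6
```

```bash
python3 -m inch '[[[0,0,-4],[0,0,0]],[[0,0,-12],[0,0,0]],[[0,0,-24],[0,0,0]],[[0,0,-40],[0,0,0]],[[0,0,-58],[0,0,0]],[[0,0,-74],[0,0,0]],[[0,0,-86],[0,0,0]],[[0,0,-90],[0,0,0]]]'
python3 -m inch '[[[-5,-2,0],[0,0,0]],[[-18,-8,0],[0,0,0]],[[-40,-17,0],[0,0,0]],[[-65,-28,0],[0,0,0]],[[-90,-39,0],[0,0,0]],[[-115,-50,0],[0,0,0]],[[-140,-61,0],[0,0,0]],[[-165,-71,0],[0,0,0]]]'
python3 -m inch '[[[-25,-11,0],[0,0,0]],[[-50,-22,0],[0,0,0]],[[-75,-33,0],[0,0,0]],[[-100,-43,0],[0,0,0]],[[-125,-54,0],[0,0,0]],[[-145,-63,0],[0,0,0]],[[-157,-67,0],[0,0,0]],[[-160,-69,0],[0,0,0]]]'
python3 - <<'E'
from h import *
s=observe();p=np.array(s['position']);R=np.array(s['orientation'])
c=cal('wrist');im,d=get_image('wrist');cv2.imwrite('pics/w7.png',im[...,::-1]);Q=pts('wrist',d,c)
k=(d>0)&(np.hypot(Q[...,0]-p[0],Q[...,1]-p[1])<.04)&(Q[...,2]>.20)&(Q[...,2]<.235)
im2,d2=get_image('top');q=Q[k];print(q.mean(0),len(q))
t=np.array([.4505,-.3268,p[2]]);print(p,s['gripper_width'],'togo',((t-p)@R*1000).round(1))
E
```

```text
t: 21.75
position: [0.6582, -0.0401, 0.1526]
orientation: [[0.218, 0.976, 0.002], [0.976, -0.218, -0.0], [0.0, 0.002, -1.0]]
contact_force: [-0.4, 0.2, -1.2]
gripper_width: 0.0466
gripper_force: 46.2
t: 22.75
position: [0.5501, -0.1882, 0.1513]
orientation: [[0.221, 0.975, -0.001], [0.975, -0.221, -0.001], [-0.001, -0.001, -1.0]]
contact_force: [0.3, -0.2, -0.2]
gripper_width: 0.0462
gripper_force: 46.2
t: 23.75
position: [0.4491, -0.3278, 0.1515]
orientation: [[0.221, 0.975, -0.0], [0.975, -0.221, -0.0], [-0.0, -0.0, -1.0]]
contact_force: [-0.2, 0.4, -0.8]
gripper_width: 0.0465
gripper_force: 46.2
[ 0.45166472 -0.31735072  0.21914878] 10142
[ 0.44906825 -0.32781148  0.15145721] 0.04648900201267318 togo [ 1.3  1.2 -0. ]
```

View pics/w7.png

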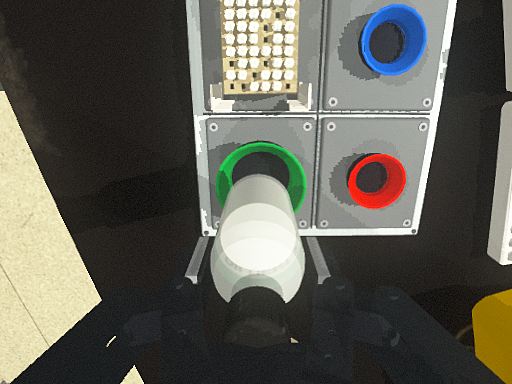

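The bottle hangs upright over the green cup (260,180). Lower it.

```bash
python3 -m inch '[[[1,1,4],[0,0,0]],[[1,1,14],[0,0,0]],[[1,1,26],[0,0,0]],[[1,1,38],[0,0,0]],[[1,1,48],[0,0,0]],[[1,1,56],[0,0,0]],[[1,1,60],[0,0,0]],[[1,1,60],[0,0,0]]]'
python3 -m inch '[[[0,0,1],[0,0,0]],[[0,0,2],[0,0,0]],[[0,0,3],[0,0,0]],[[0,0,4],[0,0,0]],[[0,0,5],[0,0,0]],[[0,0,6],[0,0,0]],[[0,0,7],[0,0,0]],[[0,0,7],[0,0,0]]]'
```

```text
t: 24.85
position: [0.4514, -0.3259, 0.0913]
orientation: [[0.218, 0.976, -0.0], [0.976, -0.218, 0.0], [0.0, -0.0, -1.0]]
contact_force: [-0.2, 0.1, -0.9]
gripper_width: 0.0464
gripper_force: 46.2
t: 25.85
position: [0.4515, -0.3259, 0.0844]
orientation: [[0.218, 0.976, 0.0], [0.976, -0.218, -0.0], [-0.0, 0.0, -1.0]]
contact_force: [-0.4, 0.8, -0.8]
gripper_width: 0.0463
gripper_force: 46.2
```

```bash
python3 -m inch '[[[0,0,0.5],[0,0,0]],[[0,0,1],[0,0,0]],[[0,0,1.5],[0,0,0]],[[0,0,2],[0,0,0]],[[0,0,2.5],[0,0,0]],[[0,0,3],[0,0,0]],[[0,0,3],[0,0,0]],[[0,0,3],[0,0,0]]]'
```

```text
t: 26.85
position: [0.4516, -0.3261, 0.0842]
orientation: [[0.218, 0.976, 0.001], [0.976, -0.218, 0.0], [0.0, 0.001, -1.0]]
contact_force: [-3.2, 3.6, 17.8]
gripper_width: 0.0464
gripper_force: 48.1
```

Contact with the floor. Back off the preload, open, retreat.

```bash
python3 -m inch '[[[0,0,-1],[0,0,0]],[[0,0,-2.5],[0,0,0]],[[0,0,-2.5],[0,0,0]],[[0,0,-2.5],[0,0,0]],[[0,0,-2.5],[0,0,0]],[[0,0,-2.5],[0,0,0]],[[0,0,-2.5],[0,0,0]],[[0,0,-2.5],[0,0,0]]]' 84
python3 -m inch '[[[0,0,-10],[0,0,0]],[[0,0,-25],[0,0,0]],[[0,0,-45],[0,0,0]],[[0,0,-65],[0,0,0]],[[0,0,-85],[0,0,0]],[[0,0,-100],[0,0,0]],[[0,0,-105],[0,0,0]],[[0,0,-105],[0,0,0]]]'
python3 - <<'E'
from h import *
s=observe();p=np.array(s['position'])
c=cal('wrist');im,d=get_image('wrist');Q=pts('wrist',d,c)
q=Q[(d>0)&(np.hypot(Q[...,0]-.4505,Q[...,1]+.3268)<.035)&(Q[...,2]>.148)&(Q[...,2]<.165)];print('cap',len(q),q.mean(0).round(4),q.min(0).round(4),q.max(0).round(4))
im,d=get_image('top');P=pts('top',d)
for n,x,y in(('red',.6021,.2786),('blue',.6614,.1511)):
    q=P[(d>0)&(np.hypot(P[...,0]-x,P[...,1]-y)<.025)&(P[...,2]>.015)];print(n,len(q),((q.min(0)+q.max(0))/2).round(4))
print(s['position'],s['joints'].round(2))
E
```

```text
t: 27.85
position: [0.4515, -0.3259, 0.0839]
orientation: [[0.218, 0.976, -0.0], [0.976, -0.218, -0.0], [-0.0, 0.0, -1.0]]
contact_force: [-0.7, -1.3, -0.2]
gripper_width: 0.0842
gripper_force: 0.0
t: 28.85
position: [0.4515, -0.3259, 0.1891]
orientation: [[0.218, 0.976, 0.0], [0.976, -0.218, -0.0], [-0.0, 0.0, -1.0]]
contact_force: [-0.6, 0.4, 0.2]
gripper_width: 0.0839
gripper_force: 0.0
cap 970 [ 0.4513 -0.3243  0.154 ] [ 0.4393 -0.3374  0.1483] [ 0.4631 -0.3134  0.1564]
red 46 [0.6012 0.2789 0.0397]
blue 40 [0.6608 0.1507 0.0386]
[ 0.45146485 -0.32585272  0.18909418] [ 0.39  0.52  0.3   1.75 -0.19  0.89  0.55]
```

The green bottle is seated: cap centre within 2 mm of the holder's, top at 0.154 as expected. Now blue.

```bash
python3 -m inch '[[[15,3,0],[0,0,0]],[[45,9,0],[0,0,0]],[[85,17,0],[0,0,0]],[[125,25,0],[0,0,0]],[[165,33,0],[0,0,0]],[[205,41,0],[0,0,0]],[[245,48,0],[0,0,0]],[[280,55,0],[0,0,0]]]' 60
python3 -m inch '[[[40,8,8],[0,0,0]],[[85,17,20],[0,0,0]],[[130,26,40],[0,0,0]],[[175,35,60],[0,0,0]],[[210,41,70],[0,0,0]],[[227,45,74],[0,0,0]],[[231,46,75],[0,0,0]],[[231,46,75],[0,0,0]]]'
cat > drop.py <<'E'
from h import *
import sys
x,y=map(float,sys.argv[1:3])
s=observe();p=np.array(s['position']);R=np.array(s['orientation'])
c=cal('wrist');im,d=get_image('wrist');cv2.imwrite(f'pics/{sys.argv[3]}.png',im[...,::-1]);Q=pts('wrist',d,c)
k=(d>0)&(np.hypot(Q[...,0]-x,Q[...,1]-y)<.025)
for a,b in((.008,.034),(.045,.066),(.056,.066)):
    q=Q[k&(Q[...,2]>a)&(Q[...,2]<b)];print(a,len(q),'mean',q.mean(0).round(4),'min',q.min(0).round(4),'max',q.max(0).round(4)) if len(q) else 0
t=np.array([x,y,p[2]]);print(p,s['gripper_width'],'togo',((t-p)@R*1000).round(1))
E
python3 drop.py .661 .1508 w8
```

```text
t: 29.95
position: [0.5665, -0.0612, 0.1883]
orientation: [[0.216, 0.976, -0.001], [0.976, -0.216, 0.001], [0.001, -0.001, -1.0]]
contact_force: [0.8, -0.1, -0.1]
gripper_width: 0.0596
gripper_force: 0.0
t: 30.95
position: [0.6616, 0.1489, 0.1144]
orientation: [[0.22, 0.976, 0.0], [0.976, -0.22, -0.001], [-0.001, 0.001, -1.0]]
contact_force: [-0.6, 0.8, -0.0]
gripper_width: 0.06
gripper_force: 0.0
0.008 231 mean [0.6638 0.1615 0.0227] min [0.6516 0.1448 0.0084] max [0.6731 0.1643 0.0339]
0.045 339 mean [0.6626 0.1555 0.0548] min [0.6547 0.1466 0.0454] max [0.6698 0.1608 0.064 ]
0.056 148 mean [0.6624 0.1544 0.0607] min [0.6573 0.1492 0.056 ] max [0.6671 0.1584 0.064 ]
[0.6616247  0.14894894 0.11435843] 0.059979210038832026 togo [ 1.7 -1.  -0. ]
```

View pics/w8.png

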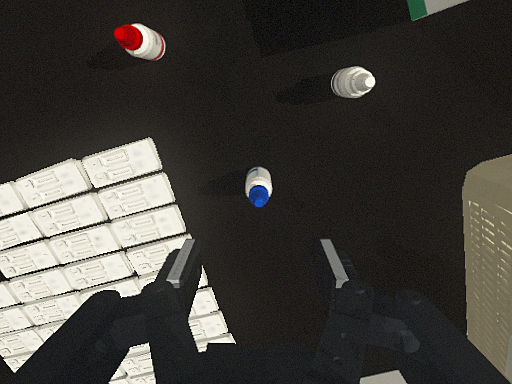

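Blue sits at (258,187), about (0.662, 0.1525), and white is well clear at (352,82). Descend and grip.

```bash
python3 -m inch '[[[1,0,12],[0,0,0]],[[2,0,28],[0,0,0]],[[3,0,46],[0,0,0]],[[3,0,64],[0,0,0]],[[3,0,82],[0,0,0]],[[3,0,96],[0,0,0]],[[3,0,103],[0,0,0]],[[3,0,103],[0,0,0]]]'
python3 -m inch '[[[0,0,0],[0,0,0]],[[0,0,0],[0,0,0]],[[0,0,0],[0,0,0]],[[0,0,0],[0,0,0]],[[0,0,0],[0,0,0]],[[0,0,0],[0,0,0]],[[0,0,0],[0,0,0]],[[0,0,0],[0,0,0]]]' 10 30
```

```text
t: 32.0
position: [0.662, 0.1536, 0.0104]
orientation: [[0.218, 0.976, -0.001], [0.976, -0.218, -0.0], [-0.0, -0.001, -1.0]]
contact_force: [-0.6, 0.3, 1.1]
gripper_width: 0.0598
gripper_force: 0.0
t: 33.0
position: [0.6628, 0.1538, 0.0117]
orientation: [[0.218, 0.976, 0.001], [0.976, -0.218, 0.0], [0.001, 0.001, -1.0]]
contact_force: [-0.2, 0.0, 5.8]
gripper_width: 0.0208
gripper_force: 29.6
```

```bash
python3 -m inch '[[[0,0,-4],[0,0,0]],[[0,0,-12],[0,0,0]],[[0,0,-24],[0,0,0]],[[0,0,-40],[0,0,0]],[[0,0,-58],[0,0,0]],[[0,0,-74],[0,0,0]],[[0,0,-86],[0,0,0]],[[0,0,-90],[0,0,0]]]'
python3 -m inch '[[[-6,0,0],[0,0,0]],[[-20,0,0],[0,0,0]],[[-45,1,0],[0,0,0]],[[-72,1,0],[0,0,0]],[[-100,2,0],[0,0,0]],[[-130,2,0],[0,0,0]],[[-160,2,0],[0,0,0]],[[-190,3,0],[0,0,0]]]'
python3 -m inch '[[[-30,0,0],[0,0,0]],[[-60,0,0],[0,0,0]],[[-92,1,0],[0,0,0]],[[-125,1,0],[0,0,0]],[[-155,2,0],[0,0,0]],[[-183,2,0],[0,0,0]],[[-200,3,0],[0,0,0]],[[-205,3,0],[0,0,0]]]'
python3 - <<'E'
from h import *
s=observe();p=np.array(s['position']);R=np.array(s['orientation'])
c=cal('wrist');im,d=get_image('wrist');cv2.imwrite('pics/w9.png',im[...,::-1]);Q=pts('wrist',d,c)
q=Q[(d>0)&(np.hypot(Q[...,0]-p[0],Q[...,1]-p[1])<.03)&(Q[...,2]>.142)&(Q[...,2]<.16)];print('cap',len(q),q.mean(0).round(4),q.max(0).round(4))
t=np.array([.5818,-.2334,p[2]]);print(p,s['gripper_width'],'togo',((t-p)@R*1000).round(1))
E
```

```text
t: 34.0
position: [0.6627, 0.1537, 0.1021]
orientation: [[0.218, 0.976, 0.002], [0.976, -0.218, 0.0], [0.001, 0.001, -1.0]]
contact_force: [0.6, -0.8, -0.7]
gripper_width: 0.0211
gripper_force: 29.4
t: 35.0
position: [0.6223, -0.0361, 0.1007]
orientation: [[0.221, 0.975, -0.001], [0.975, -0.221, -0.001], [-0.002, -0.001, -1.0]]
contact_force: [0.7, 0.3, -0.5]
gripper_width: 0.0206
gripper_force: 29.4
t: 36.0
position: [0.5807, -0.2353, 0.1008]
orientation: [[0.221, 0.975, -0.001], [0.975, -0.221, -0.001], [-0.001, -0.0, -1.0]]
contact_force: [-0.0, 0.4, -0.2]
gripper_width: 0.0207
gripper_force: 29.4
cap 3332 [ 0.5821 -0.2282  0.151 ] [ 0.6107 -0.2161  0.16  ]
[ 0.58074905 -0.23533393  0.10084726] 0.02074377855479537 togo [ 2.1  0.6 -0. ]
```

View pics/w9.png

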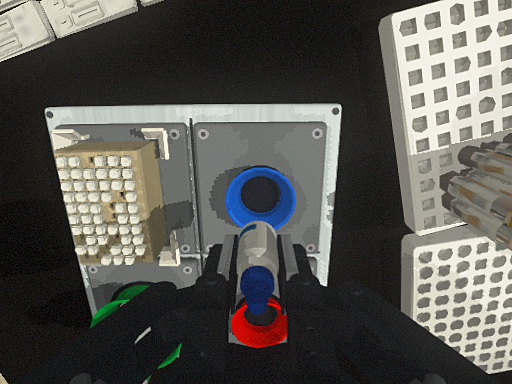

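```bash
python3 -m inch '[[[2,1,4],[0,0,0]],[[2,1,14],[0,0,0]],[[2,1,26],[0,0,0]],[[2,1,38],[0,0,0]],[[2,1,50],[0,0,0]],[[2,1,58],[0,0,0]],[[2,1,63],[0,0,0]],[[2,1,63],[0,0,0]]]'
python3 -m inch '[[[0,0,0.5],[0,0,0]],[[0,0,1],[0,0,0]],[[0,0,1.5],[0,0,0]],[[0,0,2],[0,0,0]],[[0,0,2.5],[0,0,0]],[[0,0,3],[0,0,0]],[[0,0,3.5],[0,0,0]],[[0,0,3.5],[0,0,0]]]'
```

```text
t: 37.05
position: [0.5831, -0.2314, 0.0376]
orientation: [[0.218, 0.976, -0.0], [0.976, -0.218, 0.0], [-0.0, -0.0, -1.0]]
contact_force: [0.7, -0.1, 0.2]
gripper_width: 0.0204
gripper_force: 29.4
t: 38.05
position: [0.5832, -0.2314, 0.0343]
orientation: [[0.218, 0.976, -0.0], [0.976, -0.218, -0.0], [-0.0, -0.0, -1.0]]
contact_force: [0.4, -0.2, -0.3]
gripper_width: 0.0208
gripper_force: 29.4
```

```bash
python3 -m inch '[[[0,0,0.5],[0,0,0]],[[0,0,1],[0,0,0]],[[0,0,1],[0,0,0]],[[0,0,1],[0,0,0]],[[0,0,1],[0,0,0]],[[0,0,1],[0,0,0]],[[0,0,1],[0,0,0]],[[0,0,1],[0,0,0]]]'
```

```text
t: 39.05
position: [0.5833, -0.2314, 0.0337]
orientation: [[0.218, 0.976, 0.0], [0.976, -0.218, -0.0], [-0.0, 0.0, -1.0]]
contact_force: [-1.0, 0.5, 5.3]
gripper_width: 0.021
gripper_force: 29.8
```

```bash
python3 -m inch '[[[0,0,-0.5],[0,0,0]],[[0,0,-0.5],[0,0,0]],[[0,0,-0.5],[0,0,0]],[[0,0,-0.5],[0,0,0]],[[0,0,-0.5],[0,0,0]],[[0,0,-0.5],[0,0,0]],[[0,0,-0.5],[0,0,0]],[[0,0,-0.5],[0,0,0]]]' 55
python3 -m inch '[[[0,0,-10],[0,0,0]],[[0,0,-25],[0,0,0]],[[0,0,-45],[0,0,0]],[[0,0,-65],[0,0,0]],[[0,0,-85],[0,0,0]],[[0,0,-100],[0,0,0]],[[0,0,-105],[0,0,0]],[[0,0,-105],[0,0,0]]]'
python3 - <<'E'
from h import *
s=observe();print(s['position'])
c=cal('wrist');im,d=get_image('wrist');Q=pts('wrist',d,c)
for a,b in((.066,.078),(.078,.092)):
  q=Q[(d>0)&(np.hypot(Q[...,0]-.5818,Q[...,1]+.2334)<.025)&(Q[...,2]>a)&(Q[...,2]<b)];print('cap',len(q),q.mean(0).round(4),((q.min(0)+q.max(0))/2).round(4),q.max(0).round(4))
E
```

```text
t: 40.05
position: [0.5833, -0.2314, 0.0339]
orientation: [[0.218, 0.976, 0.0], [0.976, -0.218, -0.0], [-0.0, 0.0, -1.0]]
contact_force: [0.1, -0.1, -0.7]
gripper_width: 0.0548
gripper_force: 0.0
t: 41.05
position: [0.5833, -0.2314, 0.1391]
orientation: [[0.218, 0.976, 0.0], [0.976, -0.218, -0.0], [-0.0, 0.0, -1.0]]
contact_force: [1.1, 0.2, -1.3]
gripper_width: 0.0551
gripper_force: 0.0
[ 0.58325421 -0.23135018  0.13908961]
cap 200 [ 0.5828 -0.2284  0.0719] [ 0.5821 -0.2314  0.0721] [ 0.5897 -0.2241  0.078 ]
cap 140 [ 0.5825 -0.2306  0.0827] [ 0.5824 -0.2314  0.082 ] [ 0.5871 -0.227   0.0859]
```

Blue is seated upright: cap at (0.5825, -0.231), top about 0.084. Now red.

```bash
python3 -m inch '[[[15,-3,-5],[0,0,0]],[[45,-8,-10],[0,0,0]],[[85,-15,-10],[0,0,0]],[[125,-23,-10],[0,0,0]],[[165,-30,-10],[0,0,0]],[[205,-37,-10],[0,0,0]],[[245,-45,-10],[0,0,0]],[[280,-51,-10],[0,0,0]]]' 60
python3 -m inch '[[[40,-7,8],[0,0,0]],[[85,-16,15],[0,0,0]],[[130,-24,25],[0,0,0]],[[170,-31,32],[0,0,0]],[[200,-37,35],[0,0,0]],[[218,-40,35],[0,0,0]],[[222,-41,35],[0,0,0]],[[222,-41,35],[0,0,0]]]'
python3 drop.py .602 .280 w10
```

```text
t: 42.1
position: [0.5938, 0.0565, 0.1486]
orientation: [[0.216, 0.976, -0.001], [0.976, -0.216, 0.001], [0.001, -0.002, -1.0]]
contact_force: [-0.1, 0.0, -0.1]
gripper_width: 0.06
gripper_force: 0.0
t: 43.1
position: [0.6033, 0.2772, 0.1141]
orientation: [[0.22, 0.976, 0.0], [0.976, -0.22, -0.001], [-0.001, 0.0, -1.0]]
contact_force: [-0.0, -0.7, -0.3]
gripper_width: 0.0597
gripper_force: 0.0
0.008 234 mean [0.605  0.2893 0.0227] min [0.5925 0.2778 0.008 ] max [0.6142 0.2923 0.034 ]
0.045 341 mean [0.6035 0.2835 0.0547] min [0.5953 0.2746 0.045 ] max [0.6107 0.2887 0.0637]
0.056 147 mean [0.6034 0.2823 0.0607] min [0.5984 0.2768 0.056 ] max [0.608  0.286  0.0637]
[0.60326087 0.2771975  0.11408914] 0.05969246896326525 togo [ 2.5 -1.8 -0. ]
```

```bash
python3 -m inch '[[[1,0,12],[0,0,0]],[[2,0,28],[0,0,0]],[[3,0,46],[0,0,0]],[[3,0,64],[0,0,0]],[[3,0,82],[0,0,0]],[[3,0,96],[0,0,0]],[[3,0,103],[0,0,0]],[[3,0,103],[0,0,0]]]'
python3 -m inch '[[[0,0,0],[0,0,0]],[[0,0,0],[0,0,0]],[[0,0,0],[0,0,0]],[[0,0,0],[0,0,0]],[[0,0,0],[0,0,0]],[[0,0,0],[0,0,0]],[[0,0,0],[0,0,0]],[[0,0,0],[0,0,0]]]' 10 30
```

```text
t: 44.15
position: [0.6035, 0.2814, 0.0104]
orientation: [[0.218, 0.976, -0.001], [0.976, -0.218, -0.0], [-0.0, -0.0, -1.0]]
contact_force: [-0.2, -0.5, 0.3]
gripper_width: 0.0599
gripper_force: 0.0
t: 45.15
position: [0.6043, 0.2817, 0.0117]
orientation: [[0.218, 0.976, 0.001], [0.976, -0.218, 0.001], [0.001, 0.001, -1.0]]
contact_force: [-0.2, -0.4, 6.1]
gripper_width: 0.0204
gripper_force: 29.6
```

```bash
python3 -m inch '[[[0,0,-4],[0,0,0]],[[0,0,-14],[0,0,0]],[[0,0,-30],[0,0,0]],[[0,0,-50],[0,0,0]],[[0,0,-72],[0,0,0]],[[0,0,-94],[0,0,0]],[[0,0,-110],[0,0,0]],[[0,0,-115],[0,0,0]]]'
python3 -m inch '[[[-6,1,0],[0,0,0]],[[-20,3,0],[0,0,0]],[[-45,6,0],[0,0,0]],[[-75,11,0],[0,0,0]],[[-105,15,0],[0,0,0]],[[-135,20,0],[0,0,0]],[[-167,24,0],[0,0,0]],[[-200,29,0],[0,0,0]]]'
python3 -m inch '[[[-32,5,0],[0,0,0]],[[-64,10,0],[0,0,0]],[[-96,14,0],[0,0,0]],[[-128,19,0],[0,0,0]],[[-160,23,0],[0,0,0]],[[-190,28,0],[0,0,0]],[[-217,32,0],[0,0,0]],[[-240,35,0],[0,0,0]]]'
python3 -m inch '[[[-22,3,0],[0,0,0]],[[-50,7,0],[0,0,0]],[[-80,12,0],[0,0,0]],[[-110,16,0],[0,0,0]],[[-140,20,0],[0,0,0]],[[-165,24,0],[0,0,0]],[[-182,26,0],[0,0,0]],[[-187,27,0],[0,0,0]]]'
python3 - <<'E'
from h import *
s=observe();p=np.array(s['position']);R=np.array(s['orientation'])
c=cal('wrist');im,d=get_image('wrist');cv2.imwrite('pics/w11.png',im[...,::-1])
t=np.array([.5557,-.3504,p[2]]);print(p,s['gripper_width'],'togo',((t-p)@R*1000).round(1))
E
```

```text
t: 46.15
position: [0.6044, 0.2817, 0.1278]
orientation: [[0.218, 0.976, 0.003], [0.976, -0.218, 0.001], [0.002, 0.002, -1.0]]
contact_force: [0.0, 0.5, -0.5]
gripper_width: 0.0209
gripper_force: 29.3
t: 47.15
position: [0.5873, 0.0775, 0.1251]
orientation: [[0.219, 0.976, -0.002], [0.976, -0.219, -0.001], [-0.001, -0.002, -1.0]]
contact_force: [-0.6, 0.2, -0.9]
gripper_width: 0.0209
gripper_force: 29.4
t: 48.15
position: [0.5684, -0.1644, 0.1252]
orientation: [[0.221, 0.975, -0.002], [0.975, -0.221, -0.001], [-0.001, -0.002, -1.0]]
contact_force: [-0.9, 1.5, -0.0]
gripper_width: 0.0208
gripper_force: 29.4
t: 49.15
position: [0.5543, -0.3518, 0.1254]
orientation: [[0.221, 0.975, -0.002], [0.975, -0.221, -0.0], [-0.0, -0.001, -1.0]]
contact_force: [0.0, 0.9, -0.3]
gripper_width: 0.0206
gripper_force: 29.4
[ 0.55428574 -0.35178163  0.12539827] 0.02059986442282349 togo [ 1.7  1.1 -0. ]
```

View pics/w11.png

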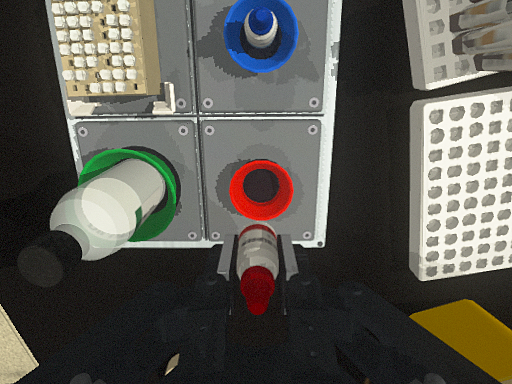

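Red hangs upright over its cup (262,190), and the green bottle's cap (45,260) is clear of the gripper. Lower it.

```bash
python3 -m inch '[[[0,1,6],[0,0,0]],[[0,1,20],[0,0,0]],[[0,1,36],[0,0,0]],[[0,1,52],[0,0,0]],[[0,1,68],[0,0,0]],[[0,1,80],[0,0,0]],[[0,1,87],[0,0,0]],[[0,1,87],[0,0,0]]]'
python3 -m inch '[[[0,0,0.5],[0,0,0]],[[0,0,1],[0,0,0]],[[0,0,1.5],[0,0,0]],[[0,0,2],[0,0,0]],[[0,0,2.5],[0,0,0]],[[0,0,3],[0,0,0]],[[0,0,3.5],[0,0,0]],[[0,0,3.5],[0,0,0]]]'
```

```text
t: 50.2
position: [0.5565, -0.3504, 0.0384]
orientation: [[0.218, 0.976, -0.001], [0.976, -0.218, 0.0], [0.0, -0.001, -1.0]]
contact_force: [0.7, 0.3, 0.6]
gripper_width: 0.0206
gripper_force: 29.4
t: 51.2
position: [0.5566, -0.3504, 0.0353]
orientation: [[0.218, 0.976, -0.0], [0.976, -0.218, 0.0], [0.0, -0.0, -1.0]]
contact_force: [0.2, -0.0, 0.9]
gripper_width: 0.0211
gripper_force: 29.4
```

```bash
python3 -m inch '[[[0,0,0.5],[0,0,0]],[[0,0,1],[0,0,0]],[[0,0,1.5],[0,0,0]],[[0,0,2],[0,0,0]],[[0,0,2],[0,0,0]],[[0,0,2],[0,0,0]],[[0,0,2],[0,0,0]],[[0,0,2],[0,0,0]]]'
```

```text
t: 52.2
position: [0.5567, -0.3505, 0.0337]
orientation: [[0.218, 0.976, 0.0], [0.976, -0.218, -0.0], [-0.0, 0.0, -1.0]]
contact_force: [-1.0, 1.7, 4.6]
gripper_width: 0.0209
gripper_force: 29.6
```

```bash
python3 -m inch '[[[0,0,-0.5],[0,0,0]],[[0,0,-0.5],[0,0,0]],[[0,0,-0.5],[0,0,0]],[[0,0,-0.5],[0,0,0]],[[0,0,-0.5],[0,0,0]],[[0,0,-0.5],[0,0,0]],[[0,0,-0.5],[0,0,0]],[[0,0,-0.5],[0,0,0]]]' 55
python3 -m inch '[[[0,0,-10],[0,0,0]],[[0,0,-25],[0,0,0]],[[0,0,-45],[0,0,0]],[[0,0,-70],[0,0,0]],[[0,0,-100],[0,0,0]],[[0,0,-130],[0,0,0]],[[0,0,-145],[0,0,0]],[[0,0,-145],[0,0,0]]]'
python3 -m inch '[[[40,0,-10],[0,0,0]],[[80,0,-20],[0,0,0]],[[120,0,-30],[0,0,0]],[[170,0,-40],[0,0,0]],[[220,0,-40],[0,0,0]],[[250,0,-40],[0,0,0]],[[250,0,-40],[0,0,0]],[[250,0,-40],[0,0,0]]]'
python3 - <<'E'
from h import *
im,d=get_image('top');P=pts('top',d);cv2.imwrite('pics/t9.png',cv2.resize(im[110:270,100:430],None,fx=2.4,fy=2.4)[...,::-1])
for n,x,y,a,b in(('redH',.5557,-.3504,.06,.1),('blueH',.5818,-.2334,.06,.1),('green',.4508,-.3265,.13,.17),('rack',.4767,-.2096,.055,.08),('white',.7475,.2167,.053,.07)):
    q=P[(d>0)&(np.hypot(P[...,0]-x,P[...,1]-y)<.05*(1 if n=='rack' else .4))&(P[...,2]>a)&(P[...,2]<b)];print(n,len(q),q.mean(0).round(4) if len(q) else '',q[:,2].max().round(4) if len(q) else '')
E
```

```text
t: 53.2
position: [0.5566, -0.3505, 0.0339]
orientation: [[0.218, 0.976, -0.0], [0.976, -0.218, -0.0], [-0.0, -0.0, -1.0]]
contact_force: [1.2, 0.3, 0.1]
gripper_width: 0.0551
gripper_force: 0.0
t: 54.2
position: [0.5572, -0.3509, 0.1807]
orientation: [[0.218, 0.976, 0.003], [0.976, -0.218, -0.002], [-0.001, 0.003, -1.0]]
contact_force: [0.2, -0.2, -0.3]
gripper_width: 0.055
gripper_force: 0.0
t: 55.2
position: [0.6103, -0.108, 0.218]
orientation: [[0.22, 0.976, -0.002], [0.976, -0.22, -0.001], [-0.002, -0.002, -1.0]]
contact_force: [-0.5, -0.5, -0.3]
gripper_width: 0.0551
gripper_force: 0.0
redH 26 [ 0.5543 -0.3488  0.073 ] 0.0876
blueH 0  
green 76 [ 0.4512 -0.3238  0.1492] 0.1562
rack 0  
white 9 [0.747  0.2167 0.0587] 0.063
```

View pics/t9.png

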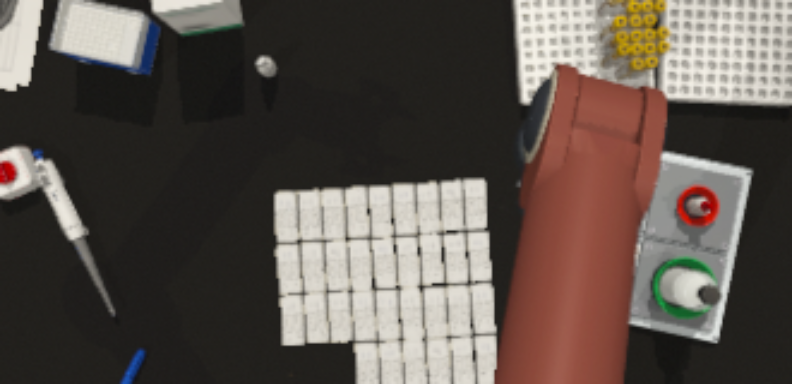

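Red and green stand upright at the right heights, and the white dropper and pipette are untouched. The arm hides blue and the rack here, but both measured as seated when I released them, and the last wrist picture shows them still in place. Handing in.

```bash
python3 -c "
from plant import ctrl
print(ctrl.hand_in())"
```

```text
the job is handed in; nothing more can be done
None
```

I handed the job in at about 55 s: the red, blue and green bottles and the tube rack each measured upright and fully down in their own places, and the white dropper and pipette stayed where they were; no verdict came back.

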